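Line up the tea jars by height

ROBOT

A 6-joint arm with a two-finger parallel gripper is mounted at the origin on the work surface. World frame = base frame: x ahead of the robot, y to its left, z up, the work surface at z = 0. Lengths are in m, angles in rad, forces in N, time in s.
With the tool pointing down it reaches from about 0.2 to 0.875 m from the base axis. Payload 3.4 kg.
Tool frame: the origin (TCP) lies between the finger pads; the fingertips stand 25 mm ahead of it and the grasp point (between the pads) lies 6 mm ahead of it; z points along the fingers, y is the line along which they close (so a half turn about z gives the same grasp; the last joint's range is limited). The gripper opens to 94 mm and grips with 3 to 60 N. Pads are 16 mm wide; open, the fingers measure 119 mm over their backs; the gripper's body (75 mm by 177 mm) begins 78 mm behind the grasp point.
Start: joints at [-1.306, 0.276, 1.505, -0, 1.361, -0.121], TCP at [0.216, -0.533, 0.23] pointing down, gripper open.
Joint ranges: [-2.89, 2.89], [-0.75, 2.08], [0.22, 2.7], [-1.18, 4.32], [0.11, 2.71], [-2.7, 2.7]. Speed limits (rad/s): [2.57, 2.57, 3.14, 3.14, 3.14, 3.14].

INTERFACE

Orientations are given as a unit quaternion [w, x, y, z].
In Python, from workcell import env gives the robot as it stands. The module is installed in compiled form; this text tells all that it offers.
- The arm moves only by the tool arm_command, never from a script. Its argument "targets" is a list of rows, each a list of 4 numbers: the shift along the tool's x, y, z in cm, then the turn about the tool's z in degrees. A call has 1 to 5 rows; each row shifts and turns the commanded pose from where the row before left it, along the tool's axes as they then stand; what a row does not reach is not made up. A row lasts 1/12 s, in which the tool goes at most 41.7 mm and 7.16 degrees, less where a joint would pass 70% of its speed; a pose out of reach is approached as far as the arm can. A call is refused whole if a number of a shift passes 4.17 or a number of a turn 7.16, either way. A call with a gripper value outside its range is refused whole. "jaw" is the finger opening in cm, from 0 to 9.4, set as the call begins (left out, the last holds). The fingers move at their own pace and stop on an object; "newtons" is the grip in N (left out, the last holds). Time passes only in rows, so rows that do not move let the fingers close. It gives the time, the measured TCP pose, the force, the opening and the grip force at its end, in the units of the state.
- env.get_state(): the state, without advancing time (a new reading comes with each control period).
- env.read_camera(name): name is "scene" or "top" or "wrist"; returns a dict with "color" (400x640x3 uint8, red, green, blue), "intrinsics" (3x3 intrinsics, pixels), "extrinsics" (4x4, takes a point from camera to world coordinates). Camera axes: x right, y down, z forward; pixel columns grow to the right and rows downward; lengths in m; the calibration is good to about 2 mm. A picture is of the moment at which its call begins. There is no depth.
- env.hand_in(): hands the job in; it is judged then, once.
The state is a dict: "t": time; "joints": joint angles; "qd": joint speeds; "joint_torque": joint torques, N m; "tool_pos": TCP position; "tool_rot": TCP orientation; "wrist_force": force on the tool from outside, world axes, zero at the start; "moment": the same for the moment, N m; "finger_gap": finger opening in m; "grip_force": force on a finger pad.
Only numpy, scipy, OpenCV 4.12 (cv2) and the standard library are available. Lean on these libraries where they do the work, as an engineer would, in place of code of your own. Each camera call takes 0.05 s, during which the arm holds its last target. There are 200 camera calls.

TASK

Line the four blue tea jars up on the cork discs of the wooden board, one jar to a disc, in order of height: the shortest on the disc nearest the red teapot, rising to the tallest on the disc farthest from it. Keep the jars upright, set each down gently in the middle of its disc and let go, and leave the teapot and the milk jug where they stand.

Things in the scene. Friction and masses are not known exactly. Their poses are not given: they have to be found in the camera images.
- jar_1: The shortest of four loose blue glazed tea jars, all the same shape: a straight upright cylinder 40 mm in diameter and 42 mm high with a thin white line near its rim, closed by a fixed low domed lid with a 16 mm wide knob; 60 mm high to the top of the knob, about 0.10 kg. Stands upright on the table; grasp the cylinder from above. Origin: centre of its underside; z is its axis.
- jar_2: The second shortest of four loose blue glazed tea jars, all the same shape: a straight upright cylinder 48 mm in diameter and 62 mm high with a thin white line near its rim, closed by a fixed low domed lid with a 16 mm wide knob; 80 mm high to the top of the knob, about 0.17 kg. Stands upright on the table; grasp the cylinder from above. Origin: centre of its underside; z is its axis.
- jar_3: The second tallest of four loose blue glazed tea jars, all the same shape: a straight upright cylinder 56 mm in diameter and 82 mm high with a thin white line near its rim, closed by a fixed low domed lid with a 16 mm wide knob; 100 mm high to the top of the knob, about 0.26 kg. Stands upright on the table; grasp the cylinder from above. Origin: centre of its underside; z is its axis.
- jar_4: The tallest of four loose blue glazed tea jars, all the same shape: a straight upright cylinder 64 mm in diameter and 102 mm high with a thin white line near its rim, closed by a fixed low domed lid with a 16 mm wide knob; 120 mm high to the top of the knob, about 0.38 kg. Stands upright on the table; grasp the cylinder from above. Origin: centre of its underside; z is its axis.
- disc_a: One of four alike flat cork discs, 72 mm in diameter and 3 mm thick, fixed in a straight row, 85 mm between centres, on a dark wooden board (360 x 100 x 12 mm, fixed on the table); this one is at one end (the end disc next to disc_b). Origin: centre of its underside, 12 mm above the table, so its top is at 15 mm; its y axis runs along the row.
- disc_b: One of four alike flat cork discs, 72 mm in diameter and 3 mm thick, fixed in a straight row, 85 mm between centres, on a dark wooden board (360 x 100 x 12 mm, fixed on the table); this one is between disc_a and disc_c. Origin: centre of its underside, 12 mm above the table, so its top is at 15 mm; its y axis runs along the row.
- disc_c: One of four alike flat cork discs, 72 mm in diameter and 3 mm thick, fixed in a straight row, 85 mm between centres, on a dark wooden board (360 x 100 x 12 mm, fixed on the table); this one is between disc_b and disc_d. Origin: centre of its underside, 12 mm above the table, so its top is at 15 mm; its y axis runs along the row.
- disc_d: One of four alike flat cork discs, 72 mm in diameter and 3 mm thick, fixed in a straight row, 85 mm between centres, on a dark wooden board (360 x 100 x 12 mm, fixed on the table); this one is at the other end (the end disc next to disc_c). Origin: centre of its underside, 12 mm above the table, so its top is at 15 mm; its y axis runs along the row.
- teapot: Red round teapot, 104 mm in diameter, steel lid, with a spout reaching 95 mm from the axis and an arched hoop handle to 150 mm high; stands loose on the table just past one end of the board, 125 to 165 mm from the centre of the end disc there. Origin: centre of its underside.
- milk_jug: White open milk jug, 74 mm in diameter and 80 mm high, with a small loop handle; stands loose on the table just past the other end of the board. Origin: centre of its underside.
Things that resemble listed ones, but are neither listed nor needed, are in the scene too. Leave any orange, purple or yellow look-alike of the jar_1 alone.

How it is judged:
At the end, for the whole second after the job is handed in: Each jar stands on its own disc, shortest to tallest counted from the teapot's end: centre within 13 mm of the disc's centre, resting on the disc (underside within 4 mm of its top), upright within 7 degrees, at rest; teapot and milk jug within 20 mm of where they started (((horizontal distance between teapot and disc_a below 0.25 m and horizontal distance between jar_1 and disc_a below 0.013 m and z of jar_1 in the frame of disc_a between 0 and 0.007 m and horizontal distance between jar_2 and disc_b below 0.013 m and z of jar_2 in the frame of disc_b between 0 and 0.007 m and horizontal distance between jar_3 and disc_c below 0.013 m and z of jar_3 in the frame of disc_c between 0 and 0.007 m and horizontal distance between jar_4 and disc_d below 0.013 m and z of jar_4 in the frame of disc_d between 0 and 0.007 m) or (horizontal distance between teapot and disc_a above 0.25 m and horizontal distance between jar_1 and disc_d below 0.013 m and z of jar_1 in the frame of disc_d between 0 and 0.007 m and horizontal distance between jar_2 and disc_c below 0.013 m and z of jar_2 in the frame of disc_c between 0 and 0.007 m and horizontal distance between jar_3 and disc_b below 0.013 m and z of jar_3 in the frame of disc_b between 0 and 0.007 m and horizontal distance between jar_4 and disc_a below 0.013 m and z of jar_4 in the frame of disc_a between 0 and 0.007 m)) and angle between each of jar_1, jar_2, jar_3, jar_4's own z axis and vertical below 0.12 rad and linear speed of each of jar_1, jar_2, jar_3, jar_4 below 0.02 m/s and angular speed of each of jar_1, jar_2, jar_3, jar_4 below 0.2 rad/s and distance of each of teapot, milk_jug from where it was at the start of the episode below 0.02 m); the robot touches nothing.
It fails at once if the teapot is shifted by more than 20 mm (distance of teapot from where it was at the start of the episode above 0.02 m).
It fails at once if the milk jug is shifted by more than 20 mm (distance of milk_jug from where it was at the start of the episode above 0.02 m).
It fails at once if a tea jar is tipped over (more than 40 degrees) (angle between any of jar_1, jar_2, jar_3, jar_4's own z axis and vertical above 0.7 rad).
It fails at once if a tea jar is dropped or slammed onto a cork disc (faster than 0.5 m/s within 27 mm above it, as in a fall from over 20 mm) ((linear speed of jar_1 above 0.5 m/s and horizontal distance between jar_1 and disc_a below 0.05 m and z of jar_1 in the frame of disc_a below 0.03 m) or (linear speed of jar_1 above 0.5 m/s and horizontal distance between jar_1 and disc_b below 0.05 m and z of jar_1 in the frame of disc_b below 0.03 m) or (linear speed of jar_1 above 0.5 m/s and horizontal distance between jar_1 and disc_c below 0.05 m and z of jar_1 in the frame of disc_c below 0.03 m) or (linear speed of jar_1 above 0.5 m/s and horizontal distance between jar_1 and disc_d below 0.05 m and z of jar_1 in the frame of disc_d below 0.03 m) or (linear speed of jar_2 above 0.5 m/s and horizontal distance between jar_2 and disc_a below 0.05 m and z of jar_2 in the frame of disc_a below 0.03 m) or (linear speed of jar_2 above 0.5 m/s and horizontal distance between jar_2 and disc_b below 0.05 m and z of jar_2 in the frame of disc_b below 0.03 m) or (linear speed of jar_2 above 0.5 m/s and horizontal distance between jar_2 and disc_c below 0.05 m and z of jar_2 in the frame of disc_c below 0.03 m) or (linear speed of jar_2 above 0.5 m/s and horizontal distance between jar_2 and disc_d below 0.05 m and z of jar_2 in the frame of disc_d below 0.03 m) or (linear speed of jar_3 above 0.5 m/s and horizontal distance between jar_3 and disc_a below 0.05 m and z of jar_3 in the frame of disc_a below 0.03 m) or (linear speed of jar_3 above 0.5 m/s and horizontal distance between jar_3 and disc_b below 0.05 m and z of jar_3 in the frame of disc_b below 0.03 m) or (linear speed of jar_3 above 0.5 m/s and horizontal distance between jar_3 and disc_c below 0.05 m and z of jar_3 in the frame of disc_c below 0.03 m) or (linear speed of jar_3 above 0.5 m/s and horizontal distance between jar_3 and disc_d below 0.05 m and z of jar_3 in the frame of disc_d below 0.03 m) or (linear speed of jar_4 above 0.5 m/s and horizontal distance between jar_4 and disc_a below 0.05 m and z of jar_4 in the frame of disc_a below 0.03 m) or (linear speed of jar_4 above 0.5 m/s and horizontal distance between jar_4 and disc_b below 0.05 m and z of jar_4 in the frame of disc_b below 0.03 m) or (linear speed of jar_4 above 0.5 m/s and horizontal distance between jar_4 and disc_c below 0.05 m and z of jar_4 in the frame of disc_c below 0.03 m) or (linear speed of jar_4 above 0.5 m/s and horizontal distance between jar_4 and disc_d below 0.05 m and z of jar_4 in the frame of disc_d below 0.03 m)).
It also fails if it takes over 106 s, if anything falls off the work surface, if the arm or the gripper's body presses on something with over 40 N, if the wrist force passes 120 N, or if a joint passes its speed limit or range.

## Working session

There is one attempt and no reset: what is moved stays moved. The work goes in short steps, Python scripts to look and compute and a tool call to move; the robot and the scene stay as the last step left them, time stands still between calls to the robot, and variables do not carry over. Pictures are saved under pics/ and viewed, at most 14 in all, crops included, and the job is handed in when it is done.

Besides the shell and the picture viewer there is one more tool, called as name(argument=value, ...), one argument or row to a line, values as JSON. arm_command: Moves the arm, as the interface text tells. Its arguments: {"type":"object","properties":{"targets":{"type":"array","items":{"type":"array","items":{"type":"number"}}},"jaw":{"type":"number"},"newtons":{"type":"number"}},"required":["targets"]}

```bash
mkdir -p pics
cat > h.py <<'E'
import numpy as np, cv2
from workcell import env
def cam(n,save=None):
    c=env.read_camera(n); 
    if save: cv2.imwrite('pics/'+save,c['color'][:,:,::-1])
    return c
def ray(c,uv,z):
    K=np.array(c['intrinsics']);E=np.array(c['extrinsics'])
    d=E[:3,:3]@np.linalg.solve(K,[uv[0],uv[1],1]);o=E[:3,3]
    return o+d*(z-o[2])/d[2]
E
python3 - <<'E'
from h import *
for n in ('top','scene'):
    c=cam(n,n+'0.png'); print(n,np.round(c['extrinsics'],3).tolist(),np.round(c['intrinsics'],1).tolist())
s=env.get_state();print(s['t'],s['tool_pos'],s['tool_rot'])
E
```

```text
top [[-0.029, -0.999, 0.034, 0.484], [-1.0, 0.029, -0.006, 0.01], [0.005, -0.034, -0.999, 0.921], [0.0, 0.0, 0.0, 1.0]] [[372.5, 0.0, 323.8], [0.0, 372.5, 198.9], [0.0, 0.0, 1.0]]
scene [[0.224, 0.779, -0.586, 1.154], [0.974, -0.188, 0.122, -0.118], [-0.015, -0.599, -0.801, 0.914], [0.0, 0.0, 0.0, 1.0]] [[461.1, 0.0, 319.9], [0.0, 461.1, 200.5], [0.0, 0.0, 1.0]]
0.1 [ 0.2162512  -0.53229058  0.22970147] [-8.14259720e-04  9.81446768e-01  1.91733076e-01 -7.41780090e-05]
```

View pics/top0.png

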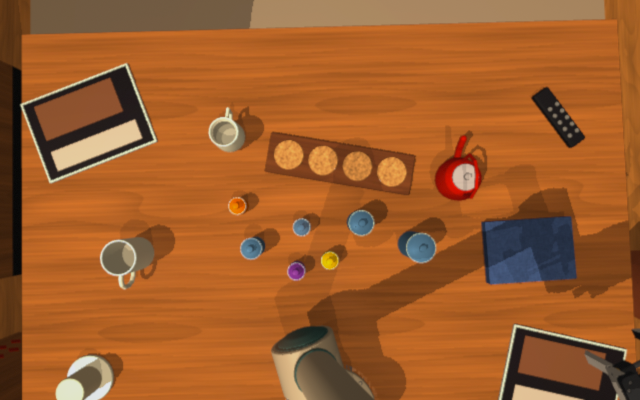

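View pics/scene0.png

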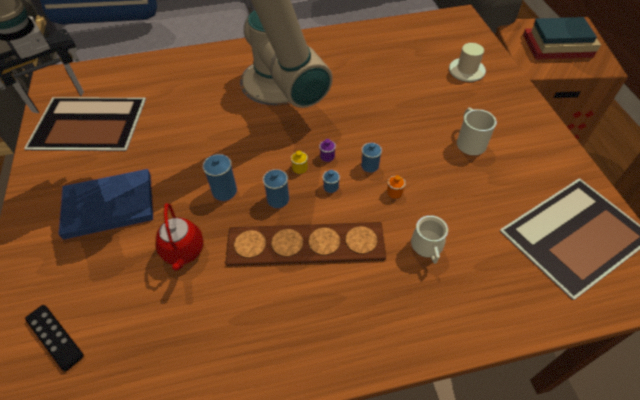

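The top view shows teapot (460,178), milk jug (227,132) and discs at (288,154), (323,160), (357,166), (392,171). The blue jars are at (302,227), (252,248), (361,222) and (421,247). Things that could be mistaken for jars: orange (237,205), purple (296,270), yellow (330,260), and the blue book (530,250). I choose by blue colour and size, so shortest to tallest is 302, 252, 361, 421.

Run:
```python
from h import *
T=cam('top');S=cam('scene')
cv2.imwrite('pics/crop.png',cv2.resize(T['color'][100:300,200:490,::-1],(783,540),interpolation=cv2.INTER_CUBIC))
def blobs(c,lo,hi,amin,name):
    m=cv2.inRange(cv2.cvtColor(c['color'],cv2.COLOR_RGB2HSV),lo,hi)
    m=cv2.morphologyEx(m,cv2.MORPH_OPEN,np.ones((3,3)))
    for k in cv2.findContours(m,cv2.RETR_EXTERNAL,cv2.CHAIN_APPROX_NONE)[0]:
        a=cv2.contourArea(k)
        if a>amin:
            (u,v),r=cv2.minEnclosingCircle(k); M=cv2.moments(k)
            yield (M['m10']/a,M['m01']/a),(u,v),r,a
for n,c in(('top',T),('scene',S)):
    for g,u,r,a in blobs(c,(95,60,40),(118,255,255),80,n):
        print(n,'blue',np.round(g,1),np.round(u,1),round(r,1),a)
    for g,u,r,a in blobs(c,(8,60,140),(25,185,255),300,n):
        if a<2000: print(n,'cork',np.round(g,1),round(r,1),a,ray(c,g,.015).round(4))
```

```text
top blue [250.8 248.2] [250.6 247.8] 9.9 264.0
top blue [420.7 247.6] [420.5 247.6] 13.7 544.5
top blue [403.6 241.5] [407.  242.5] 11.2 113.5
top blue [301.1 227. ] [301. 227.] 7.2 146.0
top blue [528.6 249.9] [529. 250.] 53.3 5295.0
top blue [360.9 222.5] [360.8 222.7] 11.6 380.5
top cork [535.7 394.1] 32.5 495.0 [ 0.0318 -0.49    0.015 ]
top cork [289.3 375.7] 30.5 998.5 [0.0935 0.099  0.015 ]
top cork [542.8 357.4] 28.9 1342.5 [ 0.118  -0.5114  0.015 ]
top cork [391.2 171.5] 15.0 660.5 [ 0.5765 -0.1623  0.015 ]
top cork [356.8 165.9] 14.9 639.0 [ 0.5927 -0.0788  0.015 ]
top cork [322.4 160. ] 15.0 658.0 [0.6094 0.0047 0.015 ]
top cork [288.3 154.4] 15.0 660.5 [0.6255 0.0877 0.015 ]
top cork [ 96.  144.8] 46.1 1759.5 [0.6622 0.5553 0.015 ]
scene blue [277.4 196.7] [277.7 194.8] 12.2 308.0
scene blue [222.6 185.9] [221.3 184.2] 15.6 508.0
scene blue [331.  176.2] [331.  176.5] 6.5 103.0
scene blue [274.9 178.4] [275.  178.5] 10.6 251.0
scene blue [105.4 203.6] [103.5 202. ] 54.0 4413.5
scene blue [369.9 163.7] [370.2 162.4] 9.0 164.5
scene blue [216.8 164.2] [216.7 164.4] 12.5 344.5
scene blue [371.5 149.6] [371.5 149.5] 7.9 143.5
scene blue [101.6  11.1] [100.5   8.5] 55.7 1010.5
scene blue [63.1  1.1] [69.5  1.5] 28.5 107.5
scene cork [249.5 243.1] 15.4 597.5 [ 0.5772 -0.1639  0.015 ]
scene cork [286.7 241.6] 14.9 556.0 [ 0.5931 -0.0805  0.015 ]
scene cork [324.  240.4] 15.0 584.0 [0.6097 0.0032 0.015 ]
scene cork [583.2 251.5] 30.6 1605.0 [0.7725 0.5575 0.015 ]
scene cork [361.  239.1] 15.4 598.0 [0.6262 0.0862 0.015 ]
scene cork [ 93.4 107. ] 38.3 729.0 [ 0.0123 -0.5431  0.015 ]
```

View pics/crop.png

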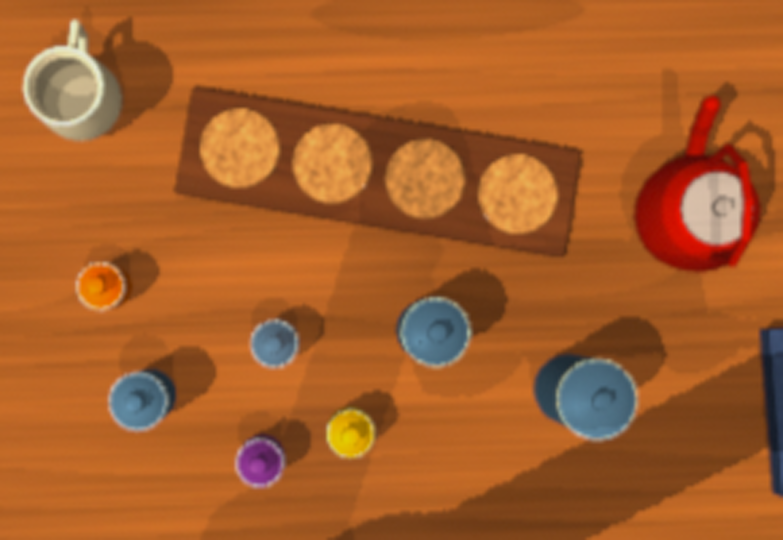

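Run:
```python
from h import *
T=cam('top');S=cam('scene')
for n,h,t,s in(('1',.042,(301.1,227),None),('2',.062,(250.7,248),(371.5,149.6)),('3',.082,(360.9,222.6),(275,178.5)),('4',.102,(420.6,247.6),(216.7,164.3))):
    print(n,ray(T,t,h).round(4),None if s is None else ray(S,s,h+.004).round(4))
for n,t in(('orange',(237,205)),('purple',(296,270)),('yellow',(330,260))): print(n,ray(T,t,.045).round(3))
print('jug',ray(T,(224,132),.08),'pot',ray(T,(457,181),.05))
s=env.get_state();print(s['t'],s['tool_pos'])
from scipy.spatial.transform import Rotation as R
q=s['tool_rot'];print(R.from_quat([*q[1:],q[0]]).as_matrix().round(3))
```

```text
1 [0.4488 0.0597 0.042 ] None
2 [0.4049 0.1753 0.062 ] [0.4096 0.1726 0.066 ]
3 [ 0.4564 -0.0773  0.082 ] [ 0.4616 -0.0786  0.086 ]
4 [ 0.3985 -0.2043  0.102 ] [ 0.4037 -0.2048  0.106 ]
orange [0.505 0.209 0.045]
purple [0.349 0.074 0.045]
yellow [ 0.37  -0.006  0.045]
jug [0.67046768 0.22653743 0.08      ] pot [ 0.54619341 -0.30930014  0.05      ]
0.3 [ 0.21634622 -0.53260304  0.23018012]
[[ 0.926  0.376 -0.   ]
 [ 0.376 -0.926  0.001]
 [ 0.    -0.001 -1.   ]]
```

arm_command(
  targets=[
    [0, 0, 0, -7.1],
    [0, 0, 0, -7.1],
    [0, 0, 0, -7.1],
    [0, 0, 0, -7.1],
    [0, 0, 0, -7.1],
  ],
  jaw=6.5,
)

```text
t: 0.72
tool_pos: [0.2164, -0.5327, 0.2304]
tool_rot: [-0.0, 0.875, 0.484, 0.0]
wrist_force: [-0.2, 0.7, 0.1]
finger_gap: 0.0663
grip_force: 0.0
```

arm_command(
  targets=[
    [0, 0, 0, -7.1],
    [0, 0, 0, -7.1],
    [0, 0, 0, -7.1],
    [4, 0.8, 0, 0],
    [4, 0.8, 0, 0],
  ],
)

```text
t: 1.13
tool_pos: [0.2473, -0.4579, 0.2298]
tool_rot: [-0.0, 0.773, 0.634, 0.0]
wrist_force: [1.2, -0.1, 0.9]
finger_gap: 0.065
grip_force: 0.0
```

arm_command(
  targets=[
    [4, 0.8, 0, 0],
    [4, 0.8, 0, 0],
    [4, 0.8, 0, 0],
    [4, 0.8, 0, 0],
    [4, 0.8, 0, 0],
  ],
)

```text
t: 1.55
tool_pos: [0.3254, -0.2669, 0.2306]
tool_rot: [0.0, 0.772, 0.635, 0.0]
wrist_force: [0.7, -0.2, -0.3]
finger_gap: 0.0644
grip_force: 0.0
```

```bash
cat >> h.py <<'E'
from scipy.spatial.transform import Rotation as R
J={1:(.450,.0595),2:(.406,.175),3:(.458,-.0775),4:(.400,-.2045)}
D={1:(.5768,-.163),2:(.593,-.0795),3:(.6095,.004),4:(.6258,.087)}
def go(x,y,z):
    s=env.get_state();q=s['tool_rot'];M=R.from_quat([*q[1:],q[0]])
    yaw=np.degrees(np.arctan2(M.as_matrix()[1,1],M.as_matrix()[0,1]))
    print('t',round(s['t'],2),'tcp',np.round(s['tool_pos'],4),'yaw',yaw.round(2),'tilt',M.as_matrix()[:,2].round(3),'gap',round(s['finger_gap'],4),
     'cm:',(100*M.inv().apply(np.array([x,y,z])-s['tool_pos'])).round(2))
E
python3 -c "
from h import *
go(*J[1],.12)"
```

```text
t 1.55 tcp [ 0.3254 -0.2669  0.2306] yaw -11.14 tilt [ 0.001 -0.    -1.   ] gap 0.0644 cm: [34.44  5.9  11.05]
```

arm_command(
  targets=[
    [4, 0.6, 0, 0],
    [4, 0.6, 0, 0],
    [4, 0.6, 0, 0],
    [4, 0.6, 0, 0],
    [4, 0.7, 0, 0],
  ],
)

```text
t: 1.97
tool_pos: [0.3941, -0.0765, 0.2308]
tool_rot: [0.0, 0.772, 0.635, 0.0]
wrist_force: [1.3, -0.8, -0.9]
finger_gap: 0.0649
grip_force: 0.0
```

arm_command(
  targets=[
    [4, 0.7, 0, 0],
    [4, 0.7, 0, 0],
    [4, 0.7, 0, 0],
    [2.4, 0.7, 0, 0],
    [0, 0, 0, 0],
  ],
)

```text
t: 2.38
tool_pos: [0.4512, 0.0615, 0.2305]
tool_rot: [-0.0, 0.771, 0.637, 0.001]
wrist_force: [0.3, 0.1, -0.3]
finger_gap: 0.0652
grip_force: 0.0
```

```bash
python3 -c "
from h import *
c=cam('wrist','w1.png');go(*J[1],.05);E=np.array(c['extrinsics']);K=np.array(c['intrinsics']);print(E.round(3),K)
p=np.linalg.inv(E)@[*J[1],.06,1];p=K@p[:3];print(p[:2]/p[2])"
```

```text
t 2.43 tcp [0.4499 0.0593 0.2303] yaw -10.84 tilt [ 0. -0. -1.] gap 0.0652 cm: [3.000e-02 1.000e-02 1.803e+01]
[[ 0.982 -0.18  -0.05   0.466]
 [-0.187 -0.945 -0.269  0.141]
 [ 0.001  0.274 -0.962  0.385]
 [ 0.     0.     0.     1.   ]] [[345.35644607   0.         323.86703236]
 [  0.         345.35644607 195.78566362]
 [  0.           0.           1.        ]]
[323.20392206 186.19671355]
```

View pics/w1.png

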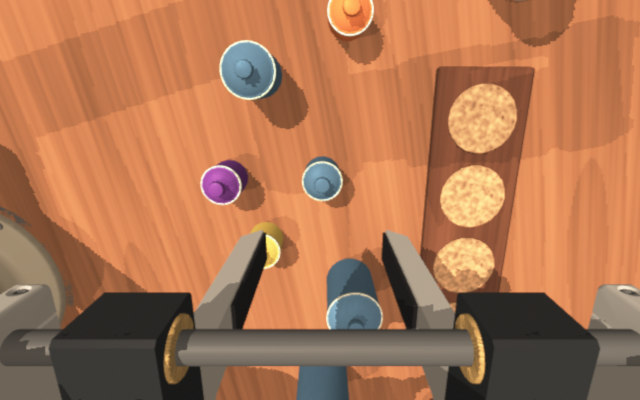

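The close view shows the blue jar_1 knob at (321,184), within 2 mm of the predicted (323,186). Purple is at (222,183) and yellow at (268,245), both clear of the fingers. Descending.

arm_command(
  targets=[
    [0.1, 0, 4, 0],
    [0, 0, 4, 0],
    [0, 0, 4, 0],
    [0, 0, 4, 0],
    [0, 0, 2, 0],
  ],
)

```text
t: 2.85
tool_pos: [0.4459, 0.057, 0.047]
tool_rot: [-0.002, 0.773, 0.635, -0.003]
wrist_force: [-0.9, -0.6, -1.3]
finger_gap: 0.065
grip_force: 0.0
```

arm_command(
  targets=[
    [0, 0, 1.2, 0],
    [0, 0, 0.6, 0],
    [0, 0, 0, 0],
  ],
)

```text
t: 3.1
tool_pos: [0.4483, 0.0573, 0.0315]
tool_rot: [-0.001, 0.773, 0.635, -0.001]
wrist_force: [0.3, 1.3, 0.7]
finger_gap: 0.0652
grip_force: 0.0
```

arm_command(
  targets=[
    [0, 0, 0, 0],
    [0, 0, 0, 0],
    [0, 0, 0, 0],
    [0, 0, 0, 0],
    [0, 0, 0, 0],
  ],
  jaw=3.0,
  newtons=15,
)

```text
t: 3.52
tool_pos: [0.4497, 0.0584, 0.0333]
tool_rot: [0.0, 0.772, 0.636, 0.0]
wrist_force: [-1.2, -0.1, 5.2]
finger_gap: 0.0399
grip_force: 15.0
```

arm_command(
  targets=[
    [0, 0, 0, 0],
    [0, 0, -1, 0],
    [0, 0, -2, 0],
    [0, 0, -3, 0],
    [0, 0, -3, 0],
  ],
)

```text
t: 3.93
tool_pos: [0.4486, 0.0585, 0.1229]
tool_rot: [-0.001, 0.772, 0.636, -0.001]
wrist_force: [1.2, 0.3, -1.7]
finger_gap: 0.0399
grip_force: 15.0
```

arm_command(
  targets=[
    [0, 2, -3, 0],
    [0, 3, -1, 0],
    [0, 0, 0, 0],
  ],
)

```text
t: 4.18
tool_pos: [0.5066, 0.0478, 0.1665]
tool_rot: [0.005, 0.772, 0.635, 0.005]
wrist_force: [1.4, 0.2, -1.9]
finger_gap: 0.0394
grip_force: 15.0
```

```bash
python3 -c "
from h import *
go(*D[1],.0495)"
```

```text
t 4.18 tcp [0.5066 0.0478 0.1665] yaw -11.12 tilt [ 0.015 -0.001 -1.   ] gap 0.0394 cm: [-19.35  10.78  11.83]
```

arm_command(
  targets=[
    [-3.9, 2.1, 0, 0],
    [-3.9, 2.2, 0, 0],
    [-3.9, 2.2, 0, 0],
    [-3.9, 2.2, 0, 0],
    [-3, 2, 0, 0],
  ],
)

```text
t: 4.6
tool_pos: [0.5639, -0.1453, 0.1619]
tool_rot: [-0.0, 0.772, 0.635, -0.0]
wrist_force: [0.7, 0.2, -0.7]
finger_gap: 0.0398
grip_force: 15.0
```

arm_command(
  targets=[
    [-0.5, 0.4, 2, 0],
    [0, 0, 2, 0],
    [0, 0, 1, 0],
    [0, 0, 0, 0],
    [0, 0, 0, 0],
  ],
)

```text
t: 5.02
tool_pos: [0.5664, -0.148, 0.1118]
tool_rot: [-0.001, 0.772, 0.636, -0.0]
wrist_force: [-0.1, 0.3, -0.7]
finger_gap: 0.0399
grip_force: 15.0
```

```bash
python3 -c "
from h import *
go(*D[1],.0495)"
```

```text
t 5.02 tcp [ 0.5664 -0.148   0.1118] yaw -11.07 tilt [-0.002  0.001 -1.   ] gap 0.0399 cm: [-1.28  1.32  6.23]
```

arm_command(
  targets=[
    [-1.3, 1.3, 0, 0],
    [0, 0, 2, 0],
    [0, 0, 2, 0],
    [0, 0, 1, 0],
    [0, 0, 0, 0],
  ],
)

```text
t: 5.43
tool_pos: [0.576, -0.1628, 0.0612]
tool_rot: [-0.001, 0.772, 0.636, -0.001]
wrist_force: [-0.1, 0.0, -1.1]
finger_gap: 0.0396
grip_force: 15.0
```

arm_command(
  targets=[
    [0, 0, 0, 0],
    [0, 0, 0.6, 0],
    [0, 0, 0.3, 0],
    [0, 0, 0.2, 0],
    [0, 0, 0, 0],
  ],
)

```text
t: 5.85
tool_pos: [0.5772, -0.1639, 0.0515]
tool_rot: [0.0, 0.772, 0.635, -0.0]
wrist_force: [-0.3, 0.6, -2.1]
finger_gap: 0.04
grip_force: 15.0
```

```bash
python3 -c "
from h import *
go(*D[1],.0485);print(env.get_state()['wrist_force'])"
```

```text
t 5.85 tcp [ 0.5772 -0.1639  0.0515] yaw -11.09 tilt [-0. -0. -1.] gap 0.04 cm: [ 0.08 -0.06  0.3 ]
[-0.31548472  0.62919363 -2.06204996]
```

arm_command(
  targets=[
    [0, 0, 0.2, 0],
    [0, 0, 0.1, 0],
    [0, 0, 0, 0],
    [0, 0, 0, 0],
  ],
)

```text
t: 6.18
tool_pos: [0.5773, -0.164, 0.0485]
tool_rot: [0.0, 0.772, 0.635, -0.0]
wrist_force: [0.1, 0.0, -0.9]
finger_gap: 0.0397
grip_force: 15.0
```

arm_command(
  targets=[
    [0, 0, 0, 0],
    [0, 0, 0, 0],
    [0, 0, 0, 0],
    [0, 0, 0, 0],
    [0, 0, 0, 0],
  ],
  jaw=6.5,
)

```text
t: 6.6
tool_pos: [0.5774, -0.1639, 0.0486]
tool_rot: [0.0, 0.772, 0.635, 0.0]
wrist_force: [0.6, -0.0, 0.0]
finger_gap: 0.0647
grip_force: 0.0
```

arm_command(
  targets=[
    [0, 0, -2, 0],
    [0, 0, -4, 0],
    [0, 0, -4, 0],
    [0, 0, -4, 0],
    [0, 0, -4, 0],
  ],
  jaw=8,
)

```text
t: 7.02
tool_pos: [0.5769, -0.1637, 0.2304]
tool_rot: [-0.0, 0.772, 0.635, -0.0]
wrist_force: [0.4, -0.2, 0.5]
finger_gap: 0.0802
grip_force: 0.0
```

```bash
python3 -c "
from h import *
go(*J[2],.23)"
```

```text
t 7.02 tcp [ 0.5769 -0.1637  0.2304] yaw -11.09 tilt [-0. -0. -1.] gap 0.0802 cm: [ 29.95 -23.28   0.04]
```

arm_command(
  targets=[
    [3, -2.3, 0, 0],
    [3, -2.3, 0, 0],
    [3, -2.3, 0, 0],
    [3, -2.3, 0, 0],
    [3, -2.3, 0, 0],
  ],
)

```text
t: 7.43
tool_pos: [0.4922, 0.0067, 0.2286]
tool_rot: [0.0, 0.772, 0.635, 0.0]
wrist_force: [-0.3, 0.3, 1.0]
finger_gap: 0.0799
grip_force: 0.0
```

arm_command(
  targets=[
    [3, -2.3, 0, 0],
    [3, -2.3, 0, 0],
    [3, -2.3, 0, 0],
    [3, -2.3, 0, 0],
    [3, -2.6, 0, 0],
  ],
)

```text
t: 7.85
tool_pos: [0.4056, 0.1767, 0.2287]
tool_rot: [0.0, 0.772, 0.635, 0.001]
wrist_force: [0.5, 0.3, -0.2]
finger_gap: 0.0801
grip_force: 0.0
```

arm_command(
  targets=[
    [0, 0, 3, 0],
    [0, 0, 2, 0],
    [0, 0, 0, 0],
    [0, 0, 0, 0],
  ],
)

```text
t: 8.18
tool_pos: [0.4057, 0.1753, 0.1781]
tool_rot: [-0.0, 0.772, 0.636, -0.001]
wrist_force: [-0.3, -0.6, 0.6]
finger_gap: 0.08
grip_force: 0.0
```

```bash
cat >> h.py <<'E'
def knob(c,p,h):
    """blue blob near predicted lid centre -> world position at rim height"""
    E=np.array(c['extrinsics']);K=np.array(c['intrinsics'])
    q=K@(np.linalg.inv(E)@[*p,h,1])[:3];q=q[:2]/q[2]
    m=cv2.inRange(cv2.cvtColor(c['color'],cv2.COLOR_RGB2HSV),(95,50,40),(118,255,255))
    m=cv2.morphologyEx(m,cv2.MORPH_OPEN,np.ones((3,3)))
    for k in cv2.findContours(m,cv2.RETR_EXTERNAL,cv2.CHAIN_APPROX_NONE)[0]:
        (u,v),r=cv2.minEnclosingCircle(k)
        if r>8 and np.hypot(u-q[0],v-q[1])<60: print('pred',q.round(),'got',(round(u),round(v)),round(r,1),ray(c,(u,v),h).round(4))
E
python3 -c "
from h import *
c=cam('wrist','w2.png');go(*J[2],.051);knob(c,J[2],.062);knob(cam('top'),D[1],.057)"
```

```text
t 8.23 tcp [0.4068 0.1753 0.179 ] yaw -11.11 tilt [ 0.001 -0.    -1.   ] gap 0.0802 cm: [-0.05 -0.08 12.8 ]
pred [325. 200.] got (322, 198) 27.6 [0.404  0.1768 0.062 ]
pred [325. 200.] got (322, 171) 19.5 [0.4086 0.199  0.062 ]
```

arm_command(
  targets=[
    [0, 0, 4, 0],
    [0, 0, 4, 0],
    [0, 0, 3, 0],
    [0, 0, 2, 0],
    [0, 0, 0.4, 0],
  ],
)

```text
t: 8.7
tool_pos: [0.4055, 0.1744, 0.0426]
tool_rot: [-0.001, 0.773, 0.635, -0.002]
wrist_force: [-0.4, -0.6, 1.0]
finger_gap: 0.08
grip_force: 0.0
```

arm_command(
  targets=[
    [0, 0, 0, 0],
    [0, 0, 0, 0],
  ],
)

```text
t: 8.87
tool_pos: [0.4082, 0.1754, 0.0458]
tool_rot: [0.001, 0.772, 0.635, 0.001]
wrist_force: [0.8, 0.5, 0.2]
finger_gap: 0.0802
grip_force: 0.0
```

arm_command(
  targets=[
    [0, 0, 0, 0],
    [0, 0, 0, 0],
    [0, 0, 0, 0],
    [0, 0, 0, 0],
    [0, 0, 0, 0],
  ],
  jaw=3.8,
  newtons=18,
)

```text
t: 9.28
tool_pos: [0.406, 0.1755, 0.0449]
tool_rot: [-0.0, 0.772, 0.635, -0.0]
wrist_force: [-3.0, 1.2, 3.2]
finger_gap: 0.0502
grip_force: 1.5
```

arm_command(
  targets=[
    [0, 0, 0, 0],
    [0, 0, -1, 0],
    [0, 0, -2, 0],
    [0, 0, -4, 0],
    [0, 0, -4, 0],
  ],
)

```text
t: 9.7
tool_pos: [0.4049, 0.1749, 0.1543]
tool_rot: [-0.001, 0.772, 0.635, -0.002]
wrist_force: [1.8, 0.1, -1.8]
finger_gap: 0.0478
grip_force: 18.0
```

```bash
python3 -c "
from h import *
go(*D[2],.18)"
```

```text
t 9.7 tcp [0.4049 0.1749 0.1543] yaw -11.09 tilt [-0.004 -0.001 -1.   ] gap 0.0478 cm: [-21.35  23.34  -2.61]
```

arm_command(
  targets=[
    [-2.2, 2.3, -1.3, 0],
    [-2.6, 2.9, -1.3, 0],
    [-2.6, 2.9, 0, 0],
    [-2.6, 2.9, 0, 0],
    [-2.6, 2.9, 0, 0],
  ],
)

```text
t: 10.12
tool_pos: [0.5193, 0.0234, 0.1806]
tool_rot: [0.0, 0.772, 0.636, 0.0]
wrist_force: [0.5, 0.6, -2.0]
finger_gap: 0.0475
grip_force: 18.0
```

arm_command(
  targets=[
    [-2.6, 2.9, 0, 0],
    [-2.6, 2.9, 0, 0],
    [-2.6, 2.5, 0, 0],
    [-1, 1, 0, 0],
    [0, 0, 0, 0],
  ],
)

```text
t: 10.53
tool_pos: [0.5947, -0.0826, 0.1793]
tool_rot: [0.001, 0.773, 0.634, -0.0]
wrist_force: [1.0, 0.4, -3.0]
finger_gap: 0.0475
grip_force: 18.0
```

arm_command(
  targets=[
    [0, 0, 3, 0],
    [0, 0, 3, 0],
    [0, 0, 2, 0],
    [0, 0, 0, 0],
    [0, 0, 0, 0],
  ],
)

```text
t: 10.95
tool_pos: [0.5912, -0.0779, 0.0996]
tool_rot: [-0.002, 0.772, 0.636, -0.001]
wrist_force: [-0.4, 0.2, -0.7]
finger_gap: 0.0479
grip_force: 18.0
```

```bash
python3 -c "
from h import *
go(*D[2],.0605)"
```

```text
t 10.95 tcp [ 0.5912 -0.0779  0.0996] yaw -11.04 tilt [-0.004  0.001 -1.   ] gap 0.0479 cm: [-0.13  0.22  3.91]
```

arm_command(
  targets=[
    [-0.1, 0.1, 1.5, 0],
    [0, 0, 1.2, 0],
    [0, 0, 0.7, 0],
    [0, 0, 0.2, 0],
    [0, 0, 0, 0],
  ],
)

```text
t: 11.37
tool_pos: [0.5939, -0.0802, 0.0652]
tool_rot: [0.0, 0.772, 0.636, 0.0]
wrist_force: [-0.6, 0.1, -1.9]
finger_gap: 0.0478
grip_force: 18.0
```

arm_command(
  targets=[
    [0, 0, 0.2, 0],
    [0, 0, 0.1, 0],
    [0, 0, 0, 0],
    [0, 0, 0, 0],
  ],
)

```text
t: 11.7
tool_pos: [0.5939, -0.0806, 0.0619]
tool_rot: [0.0, 0.772, 0.635, 0.0]
wrist_force: [-0.1, 0.6, -2.2]
finger_gap: 0.0479
grip_force: 18.0
```

```bash
python3 -c "
from h import *
go(*D[2],.060)"
```

```text
t 11.7 tcp [ 0.5939 -0.0806  0.0619] yaw -11.1 tilt [ 0.001 -0.    -1.   ] gap 0.0479 cm: [ 0.09 -0.11  0.19]
```

arm_command(
  targets=[
    [0, 0, 0.1, 0],
    [0, 0, 0.1, 0],
    [0, 0, 0, 0],
    [0, 0, 0, 0],
  ],
)

```text
t: 12.03
tool_pos: [0.5938, -0.0806, 0.0598]
tool_rot: [0.0, 0.772, 0.635, 0.0]
wrist_force: [-0.9, -0.0, 1.5]
finger_gap: 0.0477
grip_force: 18.0
```

arm_command(
  targets=[
    [0, 0, 0, 0],
    [0, 0, 0, 0],
    [0, 0, 0, 0],
    [0, 0, 0, 0],
    [0, 0, 0, 0],
  ],
  jaw=8.5,
)

```text
t: 12.45
tool_pos: [0.5937, -0.0805, 0.0594]
tool_rot: [0.0, 0.772, 0.635, 0.0]
wrist_force: [-0.1, -0.3, -0.8]
finger_gap: 0.0778
grip_force: 0.0
```

arm_command(
  targets=[
    [0, 0, -2, 0],
    [0, 0, -4, 0],
    [0, 0, -4, 0],
    [0, 0, -4, 0],
    [0, 0, -4, 0],
  ],
)

```text
t: 12.87
tool_pos: [0.5932, -0.0804, 0.2413]
tool_rot: [-0.0, 0.772, 0.635, -0.0]
wrist_force: [1.4, 0.4, -0.4]
finger_gap: 0.0851
grip_force: 0.0
```

```bash
python3 -c "
from h import *
go(*J[3],.23)"
```

```text
t 12.87 tcp [ 0.5932 -0.0804  0.2413] yaw -11.1 tilt [-0. -0. -1.] gap 0.0851 cm: [ -2.32 -13.32   1.13]
```

arm_command(
  targets=[
    [-0.5, -3, 0, 0],
    [-0.5, -3, 0, 0],
    [-0.5, -3, 0, 0],
    [-0.5, -3, 0, 0],
    [-0.3, -1.3, 0, 0],
  ],
)

```text
t: 13.28
tool_pos: [0.4549, -0.0767, 0.2395]
tool_rot: [-0.001, 0.772, 0.635, -0.001]
wrist_force: [0.2, 0.0, -1.5]
finger_gap: 0.0851
grip_force: 0.0
```

arm_command(
  targets=[
    [0, 0, 2, 0],
    [0, 0, 2, 0],
    [0, 0, 0, 0],
    [0, 0, 0, 0],
  ],
)

```text
t: 13.62
tool_pos: [0.4587, -0.0774, 0.199]
tool_rot: [-0.001, 0.772, 0.635, -0.0]
wrist_force: [0.6, 0.5, 0.1]
finger_gap: 0.0849
grip_force: 0.0
```

```bash
python3 -c "
from h import *
c=cam('wrist','w3.png');go(*J[3],.06);knob(c,J[3],.082);c=cam('top','t3.png');knob(c,D[1],.057);knob(c,D[2],.077)
cv2.imwrite('pics/w3b.png',np.hstack([cv2.imread('pics/w3.png'),cv2.imread('pics/t3.png')])[::2,::2])"
```

```text
t 13.67 tcp [ 0.4595 -0.0777  0.1998] yaw -11.1 tilt [ 0.001 -0.    -1.   ] gap 0.085 cm: [-1.000e-02 -1.600e-01  1.398e+01]
pred [324. 200.] got (321, 198) 32.4 [ 0.4561 -0.0758  0.082 ]
pred [324. 200.] got (322, 169) 23.6 [ 0.462  -0.0522  0.082 ]
pred [395. 169.] got (360, 162) 9.7 [ 0.5961 -0.0829  0.057 ]
pred [360. 162.] got (360, 162) 9.7 [ 0.5935 -0.0808  0.077 ]
```

View pics/w3b.png

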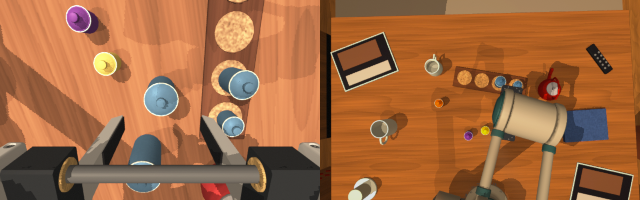

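The combined view shows jar_1 and jar_2 standing on their discs, and jar_3 at (321,198) in the wrist view, centred between the fingers. Descending on jar_3.

arm_command(
  targets=[
    [0.1, -0.2, 4, 0],
    [0, 0, 4, 0],
    [0, 0, 4, 0],
    [0, 0, 1.7, 0],
    [0, 0, 0.4, 0],
  ],
)

```text
t: 14.13
tool_pos: [0.4556, -0.0756, 0.0561]
tool_rot: [-0.002, 0.772, 0.635, -0.001]
wrist_force: [-0.5, -0.3, 1.1]
finger_gap: 0.085
grip_force: 0.0
```

arm_command(
  targets=[
    [0, 0, 0, 0],
    [0, 0, 0, 0],
  ],
)

```text
t: 14.3
tool_pos: [0.4588, -0.0767, 0.0598]
tool_rot: [0.001, 0.772, 0.635, 0.001]
wrist_force: [0.4, 0.7, 0.1]
finger_gap: 0.0851
grip_force: 0.0
```

arm_command(
  targets=[
    [0, 0, 0, 0],
    [0, 0, 0, 0],
    [0, 0, 0, 0],
    [0, 0, 0, 0],
    [0, 0, 0, 0],
  ],
  jaw=4.6,
  newtons=22,
)

```text
t: 14.72
tool_pos: [0.4569, -0.0761, 0.0591]
tool_rot: [0.0, 0.772, 0.635, 0.0]
wrist_force: [0.8, 0.1, 2.6]
finger_gap: 0.0555
grip_force: 22.0
```

arm_command(
  targets=[
    [0, 0, 0, 0],
    [0, 0, 0, 0],
    [0, 0, -2, 0],
    [0, 0, -4, 0],
    [0, 0, -4, 0],
  ],
)

```text
t: 15.13
tool_pos: [0.4552, -0.0755, 0.158]
tool_rot: [-0.002, 0.772, 0.635, -0.001]
wrist_force: [0.9, -1.1, -2.3]
finger_gap: 0.0559
grip_force: 22.0
```

```bash
python3 -c "
from h import *
go(*D[3],.20)"
```

```text
t 15.13 tcp [ 0.4552 -0.0755  0.158 ] yaw -11.1 tilt [-0.005  0.002 -1.   ] gap 0.0559 cm: [10.78 13.59 -4.26]
```

arm_command(
  targets=[
    [1, 2, -3, 0],
    [2, 3, 0, 0],
    [2.2, 3, 0, 0],
    [2.2, 3, 0, 0],
    [2.2, 2, 0, 0],
  ],
)

```text
t: 15.55
tool_pos: [0.6057, -0.0064, 0.188]
tool_rot: [0.001, 0.772, 0.635, 0.001]
wrist_force: [-0.1, 0.5, -2.2]
finger_gap: 0.0554
grip_force: 22.0
```

arm_command(
  targets=[
    [1.1, 0.5, 0, 0],
    [0, 0, 2, 0],
    [0, 0, 3, 0],
    [0, 0, 2, 0],
    [0, 0, 0, 0],
  ],
)

```text
t: 15.97
tool_pos: [0.6053, 0.0034, 0.1133]
tool_rot: [-0.004, 0.772, 0.636, -0.004]
wrist_force: [-1.6, -0.1, -2.6]
finger_gap: 0.0557
grip_force: 22.0
```

arm_command(
  targets=[
    [0, 0, 0, 0],
    [0, 0, 0, 0],
  ],
)

```text
t: 16.13
tool_pos: [0.6104, 0.0027, 0.1194]
tool_rot: [0.001, 0.772, 0.635, 0.0]
wrist_force: [-0.5, -0.5, -1.5]
finger_gap: 0.0555
grip_force: 22.0
```

```bash
python3 -c "
from h import *
go(*D[3],.074)"
```

```text
t 16.13 tcp [0.6104 0.0027 0.1194] yaw -11.11 tilt [ 0.001 -0.    -1.   ] gap 0.0555 cm: [ 0.11 -0.12  4.54]
```

arm_command(
  targets=[
    [0, 0, 1.5, 0],
    [0, 0, 1.5, 0],
    [0, 0, 0.7, 0],
    [0, 0, 0.3, 0],
    [0, 0, 0, 0],
  ],
)

```text
t: 16.55
tool_pos: [0.6102, 0.0028, 0.0789]
tool_rot: [0.0, 0.772, 0.635, 0.0]
wrist_force: [-0.5, -0.3, -1.8]
finger_gap: 0.056
grip_force: 22.0
```

arm_command(
  targets=[
    [0, 0, 0.2, 0],
    [0, 0, 0.1, 0],
    [0, 0, 0, 0],
    [0, 0, 0, 0],
  ],
)

```text
t: 16.88
tool_pos: [0.6103, 0.0029, 0.0759]
tool_rot: [0.0, 0.772, 0.635, 0.0]
wrist_force: [0.4, 1.0, -1.7]
finger_gap: 0.056
grip_force: 22.0
```

```bash
python3 -c "
from h import *
go(*D[3],.074)"
```

```text
t 16.88 tcp [0.6103 0.0029 0.0759] yaw -11.09 tilt [ 0.001 -0.    -1.   ] gap 0.056 cm: [ 0.09 -0.1   0.19]
```

arm_command(
  targets=[
    [0, 0, 0.1, 0],
    [0, 0, 0.1, 0],
    [0, 0, 0, 0],
    [0, 0, 0, 0],
  ],
)

```text
t: 17.22
tool_pos: [0.6103, 0.0029, 0.0741]
tool_rot: [0.0, 0.772, 0.635, 0.0]
wrist_force: [-1.2, -0.3, 2.9]
finger_gap: 0.0561
grip_force: 22.0
```

arm_command(
  targets=[
    [0, 0, 0, 0],
    [0, 0, 0, 0],
    [0, 0, 0, 0],
    [0, 0, 0, 0],
    [0, 0, 0, 0],
  ],
  jaw=9,
)

```text
t: 17.63
tool_pos: [0.61, 0.0029, 0.0733]
tool_rot: [-0.0, 0.772, 0.635, -0.0]
wrist_force: [0.2, 0.8, -0.4]
finger_gap: 0.0856
grip_force: 0.0
```

arm_command(
  targets=[
    [0, 0, -2, 0],
    [0, 0, -4, 0],
    [0, 0, -4, 0],
    [0, 0, -4, 0],
    [0, 0, -3, 0],
  ],
)

```text
t: 18.05
tool_pos: [0.6107, 0.0029, 0.247]
tool_rot: [0.001, 0.772, 0.635, 0.001]
wrist_force: [1.0, -0.2, 0.5]
finger_gap: 0.0902
grip_force: 0.0
```

```bash
python3 -c "
from h import *
go(*J[4],.23)"
```

```text
t 18.05 tcp [0.6107 0.0029 0.247 ] yaw -11.1 tilt [ 0.004 -0.    -1.   ] gap 0.0902 cm: [-24.41 -16.69   1.63]
```

arm_command(
  targets=[
    [-3, -2.1, 0, 0],
    [-3, -2.1, 0, 0],
    [-3, -2.1, 0, 0],
    [-3, -2.1, 0, 0],
    [-3, -2.1, 0, 0],
  ],
)

```text
t: 18.47
tool_pos: [0.4767, -0.1248, 0.2435]
tool_rot: [0.0, 0.772, 0.636, -0.0]
wrist_force: [0.1, -1.8, -0.1]
finger_gap: 0.0902
grip_force: 0.0
```

arm_command(
  targets=[
    [-3, -2.1, 0, 0],
    [-3, -2.1, 0, 0],
    [-2.4, -1.5, 0, 0],
    [-1, -0.5, 0, 0],
    [0, 0, 2, 0],
  ],
)

```text
t: 18.88
tool_pos: [0.3995, -0.2078, 0.2265]
tool_rot: [0.004, 0.773, 0.634, 0.0]
wrist_force: [0.8, -0.2, -0.8]
finger_gap: 0.0899
grip_force: 0.0
```

arm_command(
  targets=[
    [0, 0, 0, 0],
    [0, 0, 0, 0],
    [0, 0, 0, 0],
  ],
)

```text
t: 19.13
tool_pos: [0.3995, -0.2042, 0.2238]
tool_rot: [0.0, 0.772, 0.636, 0.0]
wrist_force: [-0.2, -0.3, 0.2]
finger_gap: 0.09
grip_force: 0.0
```

```bash
python3 -c "
from h import *
c=cam('wrist','w4.png');go(*J[4],.075);knob(c,J[4],.102);c=cam('top','t4.png');
for p,h in((D[1],.057),(D[2],.077),(D[3],.097)):knob(c,p,h)"
```

```text
t 19.18 tcp [ 0.3997 -0.2043  0.224 ] yaw -11.05 tilt [ 0.001 -0.    -1.   ] gap 0.0901 cm: [-1.00e-02  2.00e-02  1.49e+01]
pred [325. 198.] got (323, 196) 36.8 [ 0.3987 -0.2029  0.102 ]
pred [325. 198.] got (324, 163) 25.6 [ 0.4045 -0.1753  0.102 ]
pred [395. 169.] got (360, 162) 9.9 [ 0.5967 -0.0824  0.057 ]
pred [360. 162.] got (360, 162) 9.9 [ 0.594  -0.0803  0.077 ]
pred [360. 162.] got (324, 155) 12.0 [0.6124 0.0014 0.077 ]
pred [323. 155.] got (360, 162) 9.9 [ 0.5914 -0.0781  0.097 ]
pred [323. 155.] got (324, 155) 12.0 [0.6093 0.0016 0.097 ]
```

View pics/w4.png

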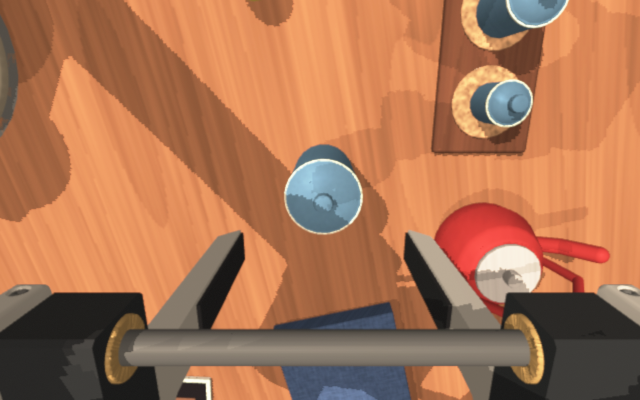

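Jar_4 is at (323,196), centred between the fingers; the teapot at (485,250) is clear. Descending.

arm_command(
  targets=[
    [0.1, 0, 4, 0],
    [0, 0, 4, 0],
    [0, 0, 4, 0],
    [0, 0, 2, 0],
    [0, 0, 0.6, 0],
  ],
)

```text
t: 19.65
tool_pos: [0.3977, -0.2016, 0.0746]
tool_rot: [-0.003, 0.772, 0.636, -0.001]
wrist_force: [-0.4, 0.2, 0.8]
finger_gap: 0.0903
grip_force: 0.0
```

arm_command(
  targets=[
    [0, 0, 0, 0],
    [0, 0, 0, 0],
    [0, 0, 0, 0],
  ],
)

```text
t: 19.9
tool_pos: [0.401, -0.2043, 0.0792]
tool_rot: [0.002, 0.772, 0.636, 0.0]
wrist_force: [0.4, 0.4, -0.5]
finger_gap: 0.0901
grip_force: 0.0
```

arm_command(
  targets=[
    [0, 0, 0, 0],
    [0, 0, 0, 0],
    [0, 0, 0, 0],
    [0, 0, 0, 0],
    [0, 0, 0, 0],
  ],
  jaw=5.4,
  newtons=28,
)

```text
t: 20.32
tool_pos: [0.3991, -0.2035, 0.0779]
tool_rot: [0.0, 0.772, 0.636, -0.0]
wrist_force: [-1.5, 1.1, 3.8]
finger_gap: 0.0637
grip_force: 28.0
```

arm_command(
  targets=[
    [0, 0, 0, 0],
    [0, 0, 0, 0],
    [0, 0, -2, 0],
    [0, 0, -4, 0],
    [0, 0, -4, 0],
  ],
)

```text
t: 20.73
tool_pos: [0.3976, -0.202, 0.1766]
tool_rot: [-0.003, 0.772, 0.635, -0.001]
wrist_force: [1.6, 0.0, -4.3]
finger_gap: 0.0634
grip_force: 28.0
```

```bash
python3 -c "
from h import *
go(*D[4],.22)"
```

```text
t 20.73 tcp [ 0.3976 -0.202   0.1766] yaw -11.11 tilt [-0.005  0.004 -1.   ] gap 0.0634 cm: [32.77 16.8  -4.35]
```

arm_command(
  targets=[
    [1, 0, -3, 0],
    [2.5, 1, -2, 0],
    [3.3, 1.8, 0, 0],
    [3.3, 1.8, 0, 0],
    [3.3, 1.8, 0, 0],
  ],
)

```text
t: 21.15
tool_pos: [0.4882, -0.0828, 0.2272]
tool_rot: [-0.0, 0.772, 0.635, -0.0]
wrist_force: [-0.1, -0.7, -3.9]
finger_gap: 0.0636
grip_force: 28.0
```

arm_command(
  targets=[
    [3.3, 1.8, 0, 0],
    [3.3, 1.8, 0, 0],
    [3.3, 1.8, 0, 0],
    [3.3, 1.8, 0, 0],
    [3.3, 1.8, 0, 0],
  ],
)

```text
t: 21.57
tool_pos: [0.6082, 0.0622, 0.2258]
tool_rot: [-0.001, 0.772, 0.636, -0.001]
wrist_force: [1.1, -1.0, -4.1]
finger_gap: 0.0637
grip_force: 28.0
```

arm_command(
  targets=[
    [1.8, 1.1, 0, 0],
    [0.8, 0.2, 0, 0],
    [0, 0, 2, 0],
    [0, 0, 0, 0],
    [0, 0, 0, 0],
  ],
)

```text
t: 21.98
tool_pos: [0.6237, 0.0828, 0.2053]
tool_rot: [-0.002, 0.772, 0.635, -0.003]
wrist_force: [-0.5, 0.3, -4.4]
finger_gap: 0.0637
grip_force: 28.0
```

```bash
python3 -c "
from h import *
go(*D[4],.093)"
```

```text
t 21.98 tcp [0.6237 0.0828 0.2053] yaw -11.11 tilt [-0.006 -0.001 -1.   ] gap 0.0637 cm: [ 0.47  0.19 11.23]
```

arm_command(
  targets=[
    [0.4, 0, 2, 0],
    [0, 0, 2, 0],
    [0, 0, 2, 0],
    [0, 0, 1, 0],
    [0, 0, 0, 0],
  ],
)

```text
t: 22.4
tool_pos: [0.6244, 0.0864, 0.1354]
tool_rot: [-0.002, 0.772, 0.635, -0.002]
wrist_force: [0.0, 0.5, -3.9]
finger_gap: 0.0638
grip_force: 28.0
```

arm_command(
  targets=[
    [0, 0, 1, 0],
    [0, 0, 1, 0],
    [0, 0, 1, 0],
    [0, 0, 0.5, 0],
    [0, 0, 0, 0],
  ],
)

```text
t: 22.82
tool_pos: [0.6255, 0.0872, 0.1009]
tool_rot: [-0.001, 0.772, 0.635, -0.001]
wrist_force: [-0.6, -0.1, -5.1]
finger_gap: 0.0635
grip_force: 28.0
```

```bash
python3 -c "
from h import *
go(*D[4],.093)"
```

```text
t 22.82 tcp [0.6255 0.0872 0.1009] yaw -11.1 tilt [-0.003 -0.    -1.   ] gap 0.0635 cm: [-0.02  0.04  0.79]
```

arm_command(
  targets=[
    [0, 0, 0.3, 0],
    [0, 0, 0.2, 0],
    [0, 0, 0.1, 0],
    [0, 0, 0, 0],
    [0, 0, 0, 0],
  ],
)

```text
t: 23.23
tool_pos: [0.6267, 0.0874, 0.0967]
tool_rot: [0.0, 0.772, 0.635, 0.0]
wrist_force: [1.2, 0.3, -4.5]
finger_gap: 0.0636
grip_force: 28.0
```

arm_command(
  targets=[
    [0, 0, 0.1, 0],
    [0, 0, 0.1, 0],
    [0, 0, 0, 0],
    [0, 0, 0, 0],
  ],
)

```text
t: 23.57
tool_pos: [0.6265, 0.0873, 0.0944]
tool_rot: [0.0, 0.772, 0.635, -0.0]
wrist_force: [0.2, 0.4, -4.2]
finger_gap: 0.0638
grip_force: 28.0
```

```bash
python3 -c "
from h import *
go(*D[4],.093)"
```

```text
t 23.57 tcp [0.6265 0.0873 0.0944] yaw -11.09 tilt [-0. -0. -1.] gap 0.0638 cm: [-0.04 -0.06  0.14]
```

arm_command(
  targets=[
    [0, 0, 0.1, 0],
    [0, 0, 0.1, 0],
    [0, 0, 0, 0],
    [0, 0, 0, 0],
  ],
)

```text
t: 23.9
tool_pos: [0.6267, 0.0873, 0.093]
tool_rot: [0.0, 0.772, 0.635, 0.0]
wrist_force: [-1.4, 0.3, 0.3]
finger_gap: 0.0635
grip_force: 28.0
```

arm_command(
  targets=[
    [0, 0, 0, 0],
    [0, 0, 0, 0],
    [0, 0, 0, 0],
    [0, 0, 0, 0],
    [0, 0, 0, 0],
  ],
  jaw=9.2,
)

```text
t: 24.32
tool_pos: [0.6268, 0.0873, 0.0926]
tool_rot: [0.0, 0.772, 0.635, 0.0]
wrist_force: [-0.1, -0.3, 1.0]
finger_gap: 0.0913
grip_force: 0.0
```

arm_command(
  targets=[
    [0, 0, -2, 0],
    [0, 0, -4, 0],
    [0, 0, -4, 0],
    [0, 0, -4, 0],
    [0, -2, -2, 0],
  ],
)

```text
t: 24.73
tool_pos: [0.6116, 0.0906, 0.2574]
tool_rot: [0.004, 0.772, 0.635, 0.004]
wrist_force: [0.4, 1.0, 0.5]
finger_gap: 0.092
grip_force: 0.0
```

arm_command(
  targets=[
    [0, -4, 0, 0],
    [0, -4, 0, 0],
    [0, -4, 0, 0],
    [0, -4, 0, 0],
    [0, -4, 0, 0],
  ],
)

```text
t: 25.15
tool_pos: [0.4087, 0.1298, 0.2524]
tool_rot: [0.0, 0.772, 0.635, 0.0]
wrist_force: [0.8, -0.0, 0.7]
finger_gap: 0.0919
grip_force: 0.0
```

arm_command(
  targets=[
    [2, -2, 0, 0],
    [0, 0, 0, 0],
    [0, 0, 0, 0],
  ],
)

```text
t: 25.4
tool_pos: [0.3943, 0.1537, 0.253]
tool_rot: [0.001, 0.771, 0.636, 0.001]
wrist_force: [0.5, -0.6, -0.2]
finger_gap: 0.0921
grip_force: 0.0
```

Run:
```python
from h import *
go(*D[4],.23)
c=cam('top','t5.png');s=cam('scene','s5.png')
for i,h in((1,.057),(2,.077),(3,.097),(4,.117)):knob(c,D[i],h)
a=cv2.resize(cv2.imread('pics/t5.png')[110:220,200:490],(770,290));b=cv2.resize(cv2.imread('pics/s5.png')[140:280,140:470],(684,290))
cv2.imwrite('pics/f5.png',np.vstack([a,cv2.copyMakeBorder(b,0,0,0,86,0)]))
```

```text
t 25.4 tcp [0.3943 0.1537 0.253 ] yaw -10.96 tilt [ 0.002  0.    -1.   ] gap 0.0921 cm: [-2.15 23.99  2.35]
pred [395. 169.] got (360, 162) 9.9 [ 0.5973 -0.082   0.057 ]
pred [360. 162.] got (360, 162) 9.9 [ 0.5947 -0.0799  0.077 ]
pred [360. 162.] got (324, 155) 12.0 [0.6128 0.0018 0.077 ]
pred [323. 155.] got (293, 160) 8.3 [0.5988 0.0705 0.097 ]
pred [323. 155.] got (360, 162) 9.9 [ 0.5921 -0.0778  0.097 ]
pred [323. 155.] got (324, 155) 12.0 [0.6097 0.0019 0.097 ]
pred [323. 155.] got (285, 147) 14.2 [0.6294 0.0882 0.097 ]
pred [284. 147.] got (293, 160) 8.3 [0.596  0.0691 0.117 ]
pred [284. 147.] got (324, 155) 12.0 [0.6067 0.0021 0.117 ]
pred [284. 147.] got (285, 147) 14.2 [0.6259 0.0863 0.117 ]
```

View pics/f5.png

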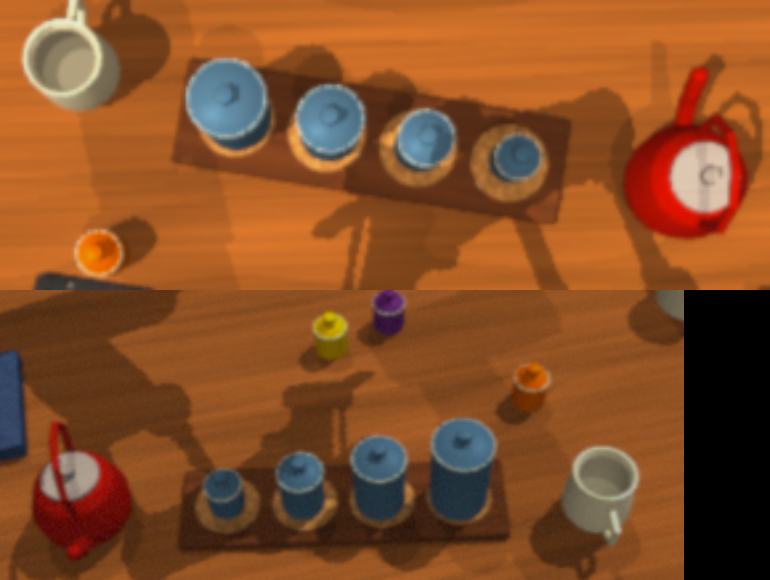

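Jar_1's lid is at about (395,169) in the top image, as predicted. All four jars stand centred on their discs, rising away from the teapot, with the teapot and jug unmoved. Handing in.

```bash
python3 -c "
from h import *
print(env.hand_in())"
```

```text
the job is handed in; nothing more can be done
None
```

The four jars stand upright in the middle of their discs, shortest nearest the teapot to tallest farthest; the teapot and milk jug were not moved, and the job is handed in (no verdict was returned).

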